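# Feel the end float of a pump drive shaft and lock it at mid float

## Robot

A 6-joint arm with a two-finger parallel gripper is mounted at the origin on a cart in front of the work surface, level with it; the furniture and walls round the work are solid. World frame = base frame: x ahead of the robot, y to its left, z up, the work surface at z = 0. Lengths are in mm, angles in rad, forces in N, time in s.
With the tool pointing down it reaches from about 300 to 750 mm from the base axis. Payload 8.5 kg.
Tool frame: the origin (TCP) lies on the centre line of the jaws, within the pads' length; the fingertips stand 14 mm ahead of it and the grasp point (between the pads) lies 5 mm behind it (arm.finger_overhang is the distance from the TCP to the fingertips, in mm); z points along the fingers, y is the line along which they close (so a half turn about z gives the same grasp; the last joint's range is limited). The gripper opens to 88 mm and grips with 3 to 60 N. Pads are 18 mm wide; open, the fingers measure 123 mm over their backs; the gripper's body (75 mm by 187 mm) begins 45 mm behind the grasp point.
Start: joints at [-1.473, 0.381, 1.297, -0, 1.464, -0.215], TCP at [169.242, -523.295, 252.748] pointing down, gripper open.
Joint ranges: [-3.11, 3.11], [-0.89, 2.33], [0.22, 2.48], [-1.42, 4.56], [0.17, 2.85], [-2.88, 2.88]. Speed limits (rad/s): [2.39, 2.39, 3.14, 3.14, 3.14, 3.14].

## Interface

Orientations are given as a rotation vector (axis times angle).
In Python, from plant import sensors, imaging, job, arm gives the robot as it stands.
- The arm moves only by the shell command python3 -m creep 'ROWS' [OPENING]. ROWS is JSON, a list of rows, each an object with "slide": the shift along the tool's x, y, z normalised to -1 to 1, where 1 is 500 mm, a list of three; "rot": the turn, a rotation vector about the tool's x, y, z normalised to -1 to 1, where 1 is 45 degrees, a list of three. A call has 1 to 10 rows; each row is the pose to reach, as a shift and turn from the pose commanded when the call began, along the tool's axes at that moment; what a row does not reach only later rows make up. A row lasts 1/8 s, in which the tool goes at most 62.5 mm and 10.7 degrees, less where a joint would pass 70% of its speed; a pose out of reach is approached as far as the arm can. A call with a number of a shift or a turn outside -1 to 1 is refused whole. A call with a gripper value outside its range is refused whole. OPENING is the closure, from 0 (fully open) to 1 (shut), set as the call begins (- or left out, the last holds). The fingers move at their own pace and stop on an object; the grip force is fixed at half the most. Time passes only in rows, so rows that repeat a pose let the fingers close. It gives the time, the measured TCP pose, the force, the opening and the grip force at its end, in the units of the state.
- sensors.read_state(): the state, without advancing time (a new reading comes with each control period).
- imaging.snapshot(name): name is "side" or "top"; returns (picture, depth): 480x640x3 uint8, red, green, blue; 480x640 float32, mm along the optical axis (not along the pixel's ray), 0 where there is no reading.
- imaging.camera_params(name): a dict with "fx", "fy", "cx", "cy" (pixels), "extrinsics" (4x4, takes a point from camera to world coordinates). Camera axes: x right, y down, z forward; pixel columns grow to the right and rows downward; lengths in mm; the calibration is good to about 2 mm. A picture is of the moment at which its call begins. camera_params takes no time and is no camera call.
- job.sign_off(): hands the job in; it is judged then, once.
The state is a dict: "t": time; "joints": joint angles; "qd": joint speeds; "joint_efforts": joint torques, N m; "position": TCP position; "ee_rot": TCP orientation; "contact_force": force on the tool from outside, world axes, zero at the start; "wrist_torque": the same for the moment, N m; "width": finger opening in mm; "grip_force": force on a finger pad.
Only numpy, scipy, OpenCV 4.12 (cv2) and the standard library are available. Lean on these libraries where they do the work, as an engineer would, in place of code of your own. Each camera call takes 0.05 s, during which the arm holds its last target. There are 200 camera calls.

## Task

Check the end float of the small pump drive unit: gently pull its shaft out by the black knob until you feel it come up against its front stop, then gently push it in until you feel the rear stop. Set the shaft half way between the two stops, let go, and press the locking plunger on top of the unit fully down, so that its pin drops into the shaft's groove; do not force anything, and leave the other things on the worktop where they are.

Things in the scene. Friction and masses are not known exactly. Their poses are not given: they have to be found in the camera images.
- drive_unit: Pump drive unit, bolted down: ribbed aluminium block 100 x 64 mm (x by y), top at 84 mm, on a base plate 150 x 96 x 10 mm. Origin: centre of the underside; z up. The shaft axis runs along the unit's x axis, 50 mm high; the knob is on the -x side, towards the robot. A bearing cap stands out to x = -58 mm.
- knob_center (a point): Centre of the black fluted knob on the shaft's front end: 24 mm diameter, 34 mm long along the unit's x, 50 mm high. Slides along that axis only; pull = -x, push = +x. Seals drag with about 2 N; the shaft stays where it is left. The knob's place on the shaft differs from unit to unit by several mm, so its position does not tell where the shaft stands in its float of 15 to 20 mm.
- front_stop: Hidden front stop in the block (origin 42 mm to the unit's -x side, 50 mm high), met by the shaft's shoulder when it is pulled out. An elastic buffer that yields about 0.2 mm per N. Felt = more than 3 N on it (over 5 N at the knob) for 0.25 s; more than 20 N damages it.
- rear_stop: Hidden rear stop in the block (origin 42 mm to the unit's +x side, 50 mm high), met by the shaft's shoulder when it is pushed in. Same buffer as the front one: 0.2 mm per N; felt = more than 3 N on it (over 5 N at the knob) for 0.25 s; more than 20 N damages it.
- plunger_top (a point): Centre of the top face of the locking plunger's grey round cap, 26 mm diameter, 10 mm tall, above the middle of the block; 109 mm high when up. Pressed straight down; no spring: it stays where it is left. More than 25 N on it counts as forcing.
- plunger (a joint): Plunger travel in m: 0 = up, 0.009 = fully down. Friction about 1.5 N. Its round-nosed 6 mm pin lands on the shaft after 2 to 4 mm, unless the shaft is half way between its stops (within about 2 mm): there a ring groove 10 mm wide lies under the pin and the plunger goes fully down.
- microtube: Bystander: small capped plastic tube, 41 mm long, lying beside the unit. Leave alone.
- pen_a: Bystander: slim pen, 145 mm long, lying beside the unit. Leave alone.
- marker_b: Bystander: marker pen, 135 mm long. Leave alone.
- amber_bottle: Bystander: brown bottle with a screw cap, 60 mm wide, 175 mm high. Leave alone.

How it is judged (in metres and radians):
On the way, in this order (a step that is already met when the one before it is completed fails the run):
1. the shaft is pulled out against its front stop (more than 3 N on the stop) (contact force between front_stop and anything else above 3 N), for 0.25 s.
2. the shaft is pushed in against its rear stop (more than 3 N on the stop) (contact force between rear_stop and anything else above 3 N), for 0.25 s.
At the end, for the whole second after the job is handed in: The locking plunger is down by more than 7 mm of its 9 mm (its pin in the groove of the shaft at mid float) and at rest (value of joint plunger above 0.007 m and velocity of joint plunger below 0.005 m/s); the robot touches nothing.
It fails at once if a stop is loaded with more than 20 N (contact force between any of front_stop, rear_stop and anything else above 20 N).
It fails at once if the plunger is forced with more than 25 N by the robot (contact force between plunger and the fingers above 25 N).
It fails at once if a bystander is moved by more than 30 mm (distance of any of microtube, pen_a, marker_b, amber_bottle from where it was at the start of the episode above 0.03 m).
It also fails if it takes over 56 s, if anything falls off the work surface, if the arm or the gripper's body presses on something with over 40 N, if the wrist force passes 120 N, or if a joint passes its speed limit or range.

## Working session

There is one attempt and no reset: what is moved stays moved. The work goes in short steps, Python scripts to look and compute and a shell command to move; the robot and the scene stay as the last step left them, time stands still between calls to the robot, and variables do not carry over. Pictures are saved under pics/ and viewed, at most 10 in all, crops included, and the job is handed in when it is done.

```bash
ls; mkdir -p pics
python3 - <<'E'
from plant import sensors, imaging
import cv2,numpy as np
print(sensors.read_state())
for n in("top","side"):
    p,d=imaging.snapshot(n); cv2.imwrite(f"pics/{n}0.png",p[:,:,::-1]); np.savez(f"pics/{n}0.npz",p=p,d=d)
    print(imaging.camera_params(n))
E
```

```text
pics
{'t': 0.0, 'joints': array([-1.47329623e+00,  3.81236607e-01,  1.29827644e+00, -2.64928420e-05,
        1.46365059e+00, -2.15329435e-01]), 'qd': array([-1.37875491e-04,  1.77006398e-04, -9.80753073e-05, -8.90577562e-04,
       -5.42267973e-04,  9.32447957e-04]), 'joint_efforts': array([ 2.99969979e-04, -4.37928379e+01, -2.24558616e+01,  7.14324159e-02,
        3.51961353e-02, -1.37482025e-04]), 'position': array([ 169.21237411, -523.03229783,  252.1106798 ]), 'ee_rot': array([-3.10168915e+00, -4.89150113e-01, -1.03946643e-04]), 'contact_force': array([-0.75111774,  0.06895851,  0.15248051]), 'wrist_torque': array([-0.01715797,  0.02328304,  0.02337515]), 'grip_force': 0.0, 'width': 87.83523186850033}
{'fx': 612.2528268563593, 'fy': 612.2528268563593, 'cx': 325.6501017725442, 'cy': 234.8640155315745, 'extrinsics': array([[-1.52180252e-02, -9.95009109e-01,  9.86168543e-02,
         4.61510899e+02],
       [-9.99583181e-01,  1.27193237e-02, -2.59168581e-02,
        -9.75068353e+01],
       [ 2.45331702e-02, -9.89701523e-02, -9.94787933e-01,
         1.26809446e+03],
       [ 0.00000000e+00,  0.00000000e+00,  0.00000000e+00,
         1.00000000e+00]])}
{'fx': 581.364397780389, 'fy': 581.364397780389, 'cx': 323.2028990567238, 'cy': 253.35408881002536, 'extrinsics': array([[ 9.87990403e-01, -1.04585573e-01,  1.13740151e-01,
         4.42360593e+02],
       [-1.54514534e-01, -6.66480815e-01,  7.29334342e-01,
        -8.80802526e+02],
       [-4.72221564e-04, -7.38149837e-01, -6.74636639e-01,
         8.04984367e+02],
       [ 0.00000000e+00,  0.00000000e+00,  0.00000000e+00,
         1.00000000e+00]])}
```

View pics/top0.png

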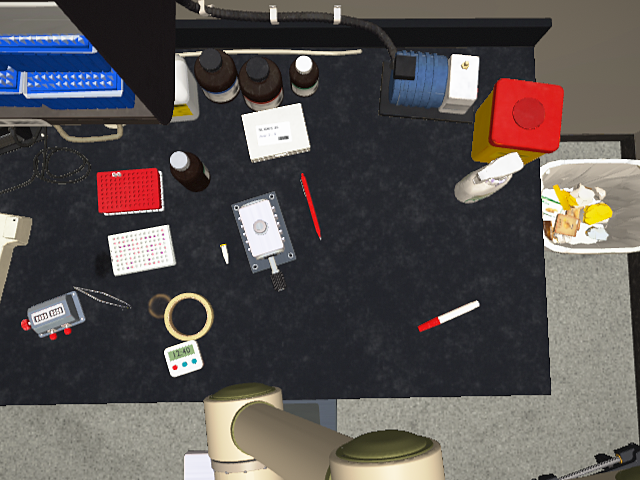

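View pics/side0.png

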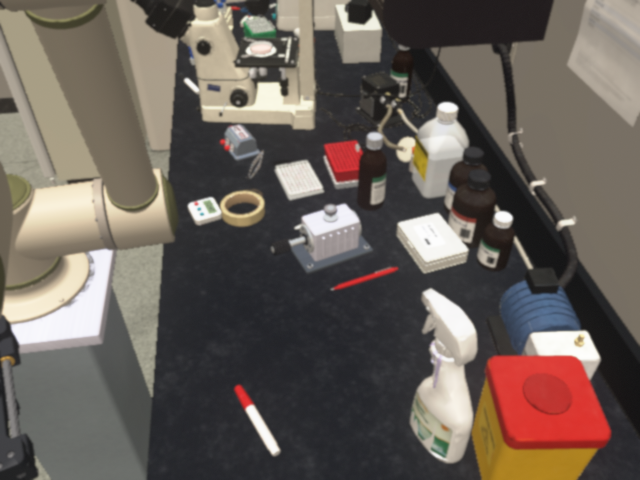

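The top view shows the unit at about (263,232), its plunger cap at (260,227) and the knob at (279,282). The microtube is at (224,253), the red pen at (312,207) and the bottle at (188,170). I'll zoom in and measure.

```bash
cat > h.py <<'E'
import numpy as np,cv2
from plant import imaging
def ray(n,u,v,z):
    c=imaging.camera_params(n);E=c["extrinsics"]
    d=E[:3,:3]@np.array([(u-c["cx"])/c["fx"],(v-c["cy"])/c["fy"],1]);o=E[:3,3]
    return o+d*(z-o[2])/d[2]
def proj(n,P):
    c=imaging.camera_params(n);E=c["extrinsics"]
    q=E[:3,:3].T@(np.array(P)-E[:3,3]);return q[0]/q[2]*c["fx"]+c["cx"],q[1]/q[2]*c["fy"]+c["cy"]
E
python3 - <<'E'
from h import *
p=np.load("pics/top0.npz")["p"];q=np.load("pics/side0.npz")["p"]
a=cv2.resize(p[180:300,215:315],None,fx=5,fy=5,interpolation=cv2.INTER_CUBIC)
b=cv2.resize(q[190:280,265:380],None,fx=5,fy=5,interpolation=cv2.INTER_CUBIC)[:, :300*2]
cv2.imwrite("pics/cropt.png",a[:,:,::-1]);cv2.imwrite("pics/crops.png",b[:,:,::-1])
# base plate: blue-grey mask + block => bright vs dark table
g=cv2.cvtColor(p,cv2.COLOR_RGB2GRAY);m=np.zeros_like(g);m[185:278,225:300]=(g[185:278,225:300]>65)
n,l,s,c=cv2.connectedComponentsWithStats(m);k=1+np.argmax(s[1:,4]);pts=cv2.findNonZero((l==k).astype(np.uint8))
r=cv2.minAreaRect(pts);print(r,[ray("top",*x,10)[:2].round() for x in cv2.boxPoints(r)])
print(ray("top",260,227,109),ray("top",279,282,55))
E
```

```text
((264.1690979003906, 234.9658966064453), (79.12738800048828, 46.516395568847656), 72.25532531738281) [array([652.,  67.]), array([681., -25.]), array([524., -73.]), array([496.,  18.])]
[593.02879501  -3.13817032 109.        ] [489.50203221 -35.63094607  55.        ]
```

View pics/cropt.png

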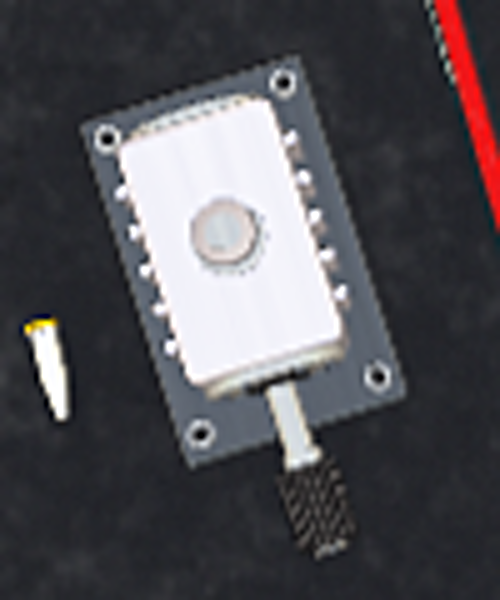

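View pics/crops.png

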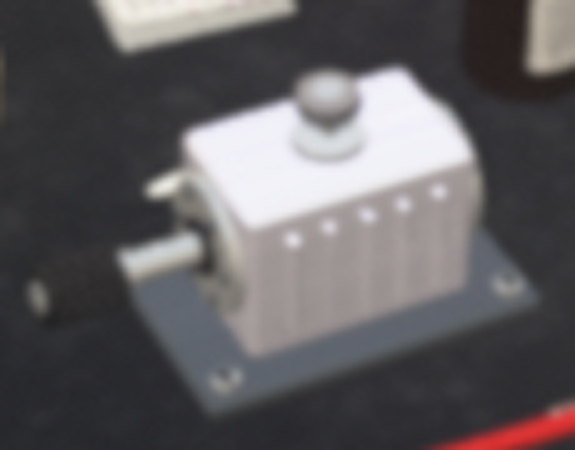

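```bash
cat >> h.py <<'E'
from scipy.spatial.transform import Rotation as R
from plant import sensors
def need(P,yaw):
    s=sensors.read_state();T=R.from_rotvec(s["ee_rot"])
    x=np.array([np.cos(yaw),np.sin(yaw),0]);z=np.array([0,0,-1]);G=R.from_matrix(np.c_[x,np.cross(z,x),z])
    print("slide",(T.inv().apply(np.array(P)-s["position"])/500).round(4),"rot",((T.inv()*G).as_rotvec()/(np.pi/4)).round(4))
E
python3 - <<'E'
from h import *
f=lambda u,v:(215+u/5-.4,180+v/5-.4)
C=[ray("top",*f(*a),10) for a in[(82,128),(298,57),(408,395),(190,467)]]
C=np.array(C)[:,:2];print(C.round(),C.mean(0))
d=C[0]+C[1]-C[2]-C[3];w=C[0]+C[3]-C[1]-C[2];print(np.linalg.norm(d)/2,np.degrees(np.arctan2(d[1],d[0])),np.linalg.norm(w)/2,np.degrees(np.arctan2(w[1],w[0]))-90)
print("cap",ray("top",*f(223,230),109)," side",ray("side",265+(327)/5,190+88/5,109))
k=ray("top",*f(316,510),52);print("knob",k,"side ray",ray("side",281.4,247.6,50))
yaw=np.arctan2(d[1],d[0]);u=np.array([np.cos(yaw),np.sin(yaw)]);v=np.array([-u[1],u[0]])
print("knob rel",(k[:2]-C.mean(0))@u,(k[:2]-C.mean(0))@v)
need([*k[:2],180],yaw)
E
```

```text
[[650.  65.]
 [679. -25.]
 [538. -69.]
 [510.  20.]] [594.28920635  -2.20750076]
147.63207109492035 17.384357804055945 93.8520903625821 17.6838935315959
cap [595.72550454  -1.63356241 109.        ]  side [ 5.93853139e+02 -4.50448653e-01  1.09000000e+02]
knob [490.39502228 -33.11455104  52.        ] side ray [491.84158369 -35.5947619   50.        ]
knob rel -108.38291531346812 1.5462559744453102
slide [ 0.9127 -0.7345  0.1456] rot [-0.0016 -0.0004  0.012 ]
```

```bash
python3 -m creep '[{"slide":[0.914,-0.731,0.14],"rot":[0,0,0.012]},{"slide":[0.914,-0.731,0.14],"rot":[0,0,0.012]},{"slide":[0.914,-0.731,0.14],"rot":[0,0,0.012]},{"slide":[0.914,-0.731,0.14],"rot":[0,0,0.012]},{"slide":[0.914,-0.731,0.14],"rot":[0,0,0.012]},{"slide":[0.914,-0.731,0.14],"rot":[0,0,0.012]},{"slide":[0.914,-0.731,0.14],"rot":[0,0,0.012]},{"slide":[0.914,-0.731,0.14],"rot":[0,0,0.012]},{"slide":[0.914,-0.731,0.14],"rot":[0,0,0.012]},{"slide":[0.914,-0.731,0.14],"rot":[0,0,0.012]}]' 0; python3 -c "
from h import *
print(sensors.read_state()['joints'])
need([491.5,-34.4,45],np.radians(17.45))"
```

```text
t: 1.35
position: [492.3, -32.2, 182.0]
ee_rot: [-3.104, -0.479, 0.001]
contact_force: [-0.1, -1.0, -0.4]
width: 88.2
grip_force: 0.0
[-3.05788924e-01  3.51108611e-01  1.56728269e+00  2.33990810e-04
  1.22435861e+00  9.58494771e-01]
slide [-0.0027  0.004   0.274 ] rot [-0.0011  0.001   0.0024]
```

```bash
python3 -m creep '[{"slide":[-0.002,0.003,0.1],"rot":[0,0,0]},{"slide":[-0.002,0.003,0.19],"rot":[0,0,0]},{"slide":[-0.002,0.003,0.25],"rot":[0,0,0]},{"slide":[-0.002,0.003,0.274],"rot":[0,0,0]},{"slide":[-0.002,0.003,0.274],"rot":[0,0,0]},{"slide":[-0.002,0.003,0.274],"rot":[0,0,0]}]' 0; python3 -c "
from h import *
need([491.5,-34.4,45],np.radians(17.45))
a,d=imaging.snapshot('top');b,d=imaging.snapshot('side')
f=lambda i:cv2.resize(i,None,fx=4,fy=4,interpolation=cv2.INTER_CUBIC)
cv2.imwrite('pics/low.png',np.hstack([f(a[200:320,230:330]),f(b[190:310,240:340])])[:,:,::-1])"
```

```text
t: 2.1
position: [491.7, -36.8, 46.8]
ee_rot: [3.105, 0.475, 0.003]
contact_force: [0.2, 0.4, 0.1]
width: 88.3
grip_force: 0.0
slide [ 0.0011 -0.0047  0.0036] rot [ 0.0015 -0.0021 -0.0015]
```

View pics/low.png

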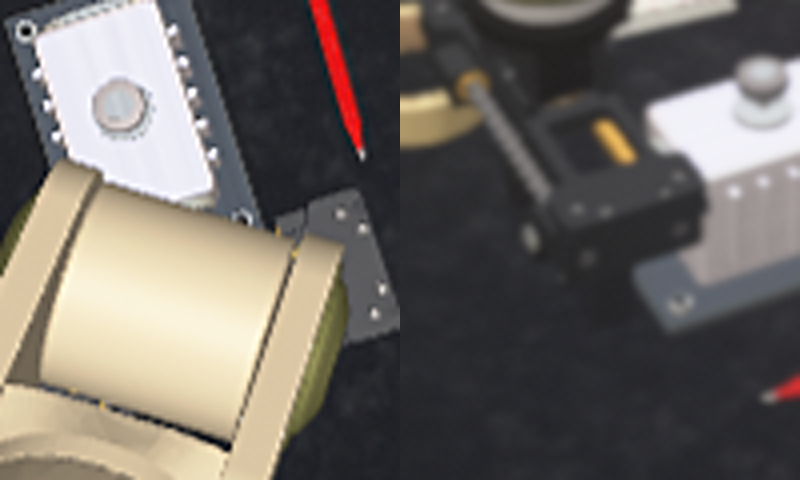

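The gripper straddles the knob's place (hidden under the wrist), clear of the block and the bystanders. I'll centre it and close.

```bash
python3 -m creep '[{"slide":[0,-0.003,0.002],"rot":[0,0,0]},{"slide":[0,-0.004,0.003],"rot":[0,0,0]},{"slide":[0,-0.004,0.003],"rot":[0,0,0]}]' 0; python3 -m creep '[{"slide":[0,0,0],"rot":[0,0,0]},{"slide":[0,0,0],"rot":[0,0,0]},{"slide":[0,0,0],"rot":[0,0,0]},{"slide":[0,0,0],"rot":[0,0,0]},{"slide":[0,0,0],"rot":[0,0,0]},{"slide":[0,0,0],"rot":[0,0,0]},{"slide":[0,0,0],"rot":[0,0,0]},{"slide":[0,0,0],"rot":[0,0,0]}]' 1
```

```text
t: 2.58
position: [490.5, -34.7, 44.3]
ee_rot: [-3.106, -0.475, -0.0]
contact_force: [-0.5, 0.1, -1.1]
width: 88.1
grip_force: 0.0
t: 3.58
position: [490.5, -34.7, 44.3]
ee_rot: [-3.105, -0.475, -0.0]
contact_force: [0.1, 1.0, 0.9]
width: 21.6
grip_force: 29.6
```

```bash
cat > ax.py <<'E'
from h import *
s=sensors.read_state();T=R.from_rotvec(s["ee_rot"]).as_matrix();u=np.array([np.cos(.3046),np.sin(.3046),0])
print("AX pos %.2f F %.2f lat %.2f"%(s["position"]@u,s["contact_force"]@u,s["contact_force"]@[-u[1],u[0],0]),"t",round(s["t"],2),"w",round(s["width"],1),"yaw",np.degrees(np.arctan2(T[1,0],T[0,0])).round(2))
E
python3 ax.py; for i in 1; do python3 -m creep '[{"slide":[-0.002,0,0],"rot":[0,0,0]},{"slide":[-0.004,0,0],"rot":[0,0,0]},{"slide":[-0.004,0,0],"rot":[0,0,0]}]' >/dev/null; python3 ax.py; done; python3 -m creep '[{"slide":[-0.002,0,0],"rot":[0,0,0]},{"slide":[-0.004,0,0],"rot":[0,0,0]},{"slide":[-0.004,0,0],"rot":[0,0,0]}]'; python3 ax.py
```

```text
AX pos 457.51 F 0.38 lat 0.93 t 3.58 w 21.6 yaw 17.38
AX pos 455.52 F 2.26 lat -0.11 t 3.95 w 21.1 yaw 17.38
t: 4.32
position: [486.5, -36.0, 44.3]
ee_rot: [-3.106, -0.475, 0.0]
contact_force: [1.6, 0.9, -0.2]
width: 21.7
grip_force: 29.6
AX pos 453.36 F 1.73 lat 0.35 t 4.33 w 21.7 yaw 17.38
```

```bash
python3 -m creep '[{"slide":[-0.002,0,0],"rot":[0,0,0]},{"slide":[-0.004,0,0],"rot":[0,0,0]},{"slide":[-0.004,0,0],"rot":[0,0,0]}]' >/dev/null; python3 ax.py
```

```text
AX pos 451.35 F 0.36 lat 0.53 t 4.7 w 21.5 yaw 17.38
```

```bash
python3 -m creep '[{"slide":[-0.002,0,0],"rot":[0,0,0]},{"slide":[-0.004,0,0],"rot":[0,0,0]},{"slide":[-0.004,0,0],"rot":[0,0,0]}]' >/dev/null; python3 ax.py
```

```text
AX pos 449.37 F 1.47 lat 0.72 t 5.08 w 21.7 yaw 17.38
```

```bash
python3 -m creep '[{"slide":[-0.002,0,0],"rot":[0,0,0]},{"slide":[-0.004,0,0],"rot":[0,0,0]},{"slide":[-0.004,0,0],"rot":[0,0,0]}]' >/dev/null; python3 ax.py
```

```text
AX pos 447.35 F 0.94 lat 0.42 t 5.45 w 21.3 yaw 17.38
```

```bash
python3 -m creep '[{"slide":[-0.002,0,0],"rot":[0,0,0]},{"slide":[-0.003,0,0],"rot":[0,0,0]},{"slide":[-0.003,0,0],"rot":[0,0,0]}]' >/dev/null; python3 ax.py
```

```text
AX pos 446.04 F 3.18 lat 1.85 t 5.83 w 21.3 yaw 17.38
```

```bash
python3 -m creep '[{"slide":[-0.002,0,0],"rot":[0,0,0]},{"slide":[-0.002,0,0],"rot":[0,0,0]}]' >/dev/null; python3 ax.py
```

```text
AX pos 445.42 F 5.75 lat 2.22 t 6.08 w 21.8 yaw 17.38
```

```bash
python3 -m creep '[{"slide":[-0.002,0,0],"rot":[0,0,0]},{"slide":[-0.002,0,0],"rot":[0,0,0]}]' >/dev/null; python3 ax.py
```

```text
AX pos 444.96 F 7.04 lat 3.07 t 6.33 w 21.8 yaw 17.37
```

```bash
python3 -m creep '[{"slide":[-0.0015,0,0],"rot":[0,0,0]},{"slide":[-0.0015,0,0],"rot":[0,0,0]},{"slide":[-0.0015,0,0],"rot":[0,0,0]},{"slide":[-0.0015,0,0],"rot":[0,0,0]}]' >/dev/null; python3 ax.py
```

```text
AX pos 444.66 F 8.97 lat 3.01 t 6.83 w 22.0 yaw 17.37
```

```bash
python3 -m creep '[{"slide":[0,0,0],"rot":[0,0,0]},{"slide":[0,0,0],"rot":[0,0,0]},{"slide":[0,0,0],"rot":[0,0,0]}]' >/dev/null; python3 ax.py
```

```text
AX pos 444.64 F 10.45 lat 2.52 t 7.2 w 21.7 yaw 17.36
```

Front stop felt: contact is near 446.2, with about 8 N on it now. Now I'll push in; the first 13 mm are safe because the float is at least 15 mm.

```bash
python3 -m creep '[{"slide":[0.004,0,0],"rot":[0,0,0]},{"slide":[0.01,0,0],"rot":[0,0,0]},{"slide":[0.016,0,0],"rot":[0,0,0]},{"slide":[0.022,0,0],"rot":[0,0,0]},{"slide":[0.027,0,0],"rot":[0,0,0]},{"slide":[0.03,0,0],"rot":[0,0,0]},{"slide":[0.03,0,0],"rot":[0,0,0]}]' >/dev/null; python3 ax.py
```

```text
AX pos 458.49 F -1.62 lat 1.48 t 8.07 w 21.7 yaw 17.39
```

```bash
python3 -m creep '[{"slide":[0.002,0,0],"rot":[0,0,0]},{"slide":[0.004,0,0],"rot":[0,0,0]},{"slide":[0.004,0,0],"rot":[0,0,0]}]' >/dev/null; python3 ax.py
```

```text
AX pos 460.33 F -0.57 lat 0.61 t 8.45 w 21.8 yaw 17.38
```

```bash
python3 -m creep '[{"slide":[0.002,0,0],"rot":[0,0,0]},{"slide":[0.003,0,0],"rot":[0,0,0]},{"slide":[0.003,0,0],"rot":[0,0,0]}]' >/dev/null; python3 ax.py
```

```text
AX pos 461.81 F -1.78 lat 0.52 t 8.82 w 21.7 yaw 17.38
```

```bash
python3 -m creep '[{"slide":[0.002,0,0],"rot":[0,0,0]},{"slide":[0.002,0,0],"rot":[0,0,0]},{"slide":[0.002,0,0],"rot":[0,0,0]}]' >/dev/null; python3 ax.py
```

```text
AX pos 462.85 F -1.51 lat 0.03 t 9.2 w 21.8 yaw 17.38
```

```bash
python3 -m creep '[{"slide":[0.002,0,0],"rot":[0,0,0]},{"slide":[0.002,0,0],"rot":[0,0,0]},{"slide":[0.002,0,0],"rot":[0,0,0]}]' >/dev/null; python3 ax.py
```

```text
AX pos 463.82 F -1.22 lat 0.26 t 9.57 w 21.8 yaw 17.38
```

```bash
python3 -m creep '[{"slide":[0.002,0,0],"rot":[0,0,0]},{"slide":[0.002,0,0],"rot":[0,0,0]},{"slide":[0.002,0,0],"rot":[0,0,0]}]' >/dev/null; python3 ax.py
```

```text
AX pos 464.72 F -2.82 lat 0.71 t 9.95 w 21.5 yaw 17.38
```

```bash
python3 -m creep '[{"slide":[0.002,0,0],"rot":[0,0,0]},{"slide":[0.002,0,0],"rot":[0,0,0]},{"slide":[0.002,0,0],"rot":[0,0,0]}]' >/dev/null; python3 ax.py
```

```text
AX pos 465.31 F -5.00 lat -0.16 t 10.32 w 21.4 yaw 17.39
```

```bash
python3 -m creep '[{"slide":[0.002,0,0],"rot":[0,0,0]},{"slide":[0.002,0,0],"rot":[0,0,0]},{"slide":[0.002,0,0],"rot":[0,0,0]}]' >/dev/null; python3 ax.py
```

```text
AX pos 465.81 F -7.50 lat -1.25 t 10.7 w 21.8 yaw 17.39
```

```bash
python3 -m creep '[{"slide":[0.001,0,0],"rot":[0,0,0]},{"slide":[0.001,0,0],"rot":[0,0,0]},{"slide":[0.001,0,0],"rot":[0,0,0]}]' >/dev/null; python3 ax.py
```

```text
AX pos 465.98 F -8.52 lat -0.84 t 11.07 w 21.5 yaw 17.39
```

Rear stop felt: contact is near 464.7. The float is about 18.5 mm, so mid is at about 455.4.

```bash
python3 -m creep '[{"slide":[0,0,0],"rot":[0,0,0]},{"slide":[-0.006,0,0],"rot":[0,0,0]},{"slide":[-0.012,0,0],"rot":[0,0,0]},{"slide":[-0.018,0,0],"rot":[0,0,0]},{"slide":[-0.023,0,0],"rot":[0,0,0]},{"slide":[-0.023,0,0],"rot":[0,0,0]},{"slide":[-0.023,0,0],"rot":[0,0,0]}]' >/dev/null; python3 ax.py
```

```text
AX pos 455.54 F 0.95 lat 0.94 t 11.95 w 21.6 yaw 17.38
```

```bash
python3 -m creep '[{"slide":[0,0,0],"rot":[0,0,0]},{"slide":[0,0,0],"rot":[0,0,0]},{"slide":[0,0,0],"rot":[0,0,0]},{"slide":[0,0,0],"rot":[0,0,0]},{"slide":[0,0,0],"rot":[0,0,0]},{"slide":[0,0,0],"rot":[0,0,0]},{"slide":[0,0,-0.05],"rot":[0,0,0]},{"slide":[0,0,-0.15],"rot":[0,0,0]},{"slide":[0,0,-0.25],"rot":[0,0,0]},{"slide":[0,0,-0.25],"rot":[0,0,0]}]' 0; python3 -m creep '[{"slide":[0,0,-0.02],"rot":[0,0,0]},{"slide":[0,0,-0.02],"rot":[0,0,0]},{"slide":[0,0,-0.02],"rot":[0,0,0]},{"slide":[0,0,-0.02],"rot":[0,0,0]},{"slide":[0,0,-0.02],"rot":[0,0,0]},{"slide":[0,0,-0.02],"rot":[0,0,0]},{"slide":[0,0,-0.02],"rot":[0,0,0]}]' 1;python3 -c "
from h import *
need([594.8,-1.4,130],np.radians(17.45))"
```

```text
t: 13.2
position: [490.1, -35.6, 172.4]
ee_rot: [3.102, 0.474, 0.01]
contact_force: [0.4, -0.3, -0.3]
width: 88.2
grip_force: 0.0
t: 14.08
position: [488.8, -35.3, 179.2]
ee_rot: [-3.106, -0.475, 0.0]
contact_force: [-0.7, -1.2, 0.7]
width: 20.1
grip_force: 0.0
slide [ 0.2225 -0.0013  0.0984] rot [-0.      0.0001 -0.0016]
```

```bash
python3 -m creep '[{"slide":[0.08,0,0],"rot":[0,0,0]},{"slide":[0.17,-0.001,0],"rot":[0,0,0]},{"slide":[0.2225,-0.001,0.03],"rot":[0,0,0]},{"slide":[0.2225,-0.001,0.06],"rot":[0,0,0]},{"slide":[0.2225,-0.001,0.09],"rot":[0,0,0]},{"slide":[0.2225,-0.001,0.098],"rot":[0,0,0]},{"slide":[0.2225,-0.001,0.098],"rot":[0,0,0]},{"slide":[0.2225,-0.001,0.098],"rot":[0,0,0]}]' 1;python3 -c "
from h import *
need([594.8,-1.4,124],np.radians(17.45))
b,d=imaging.snapshot('side')
cv2.imwrite('pics/pl.png',cv2.resize(b[150:280,250:400],None,fx=5,fy=4.5,interpolation=cv2.INTER_CUBIC)[:,:,::-1])"
```

```text
t: 15.08
position: [594.9, -1.7, 131.0]
ee_rot: [3.105, 0.474, 0.002]
contact_force: [-1.1, -0.0, -0.3]
width: 0.5
grip_force: 0.0
slide [-0.     -0.0007  0.0139] rot [ 0.0008 -0.0013 -0.0018]
```

View pics/pl.png

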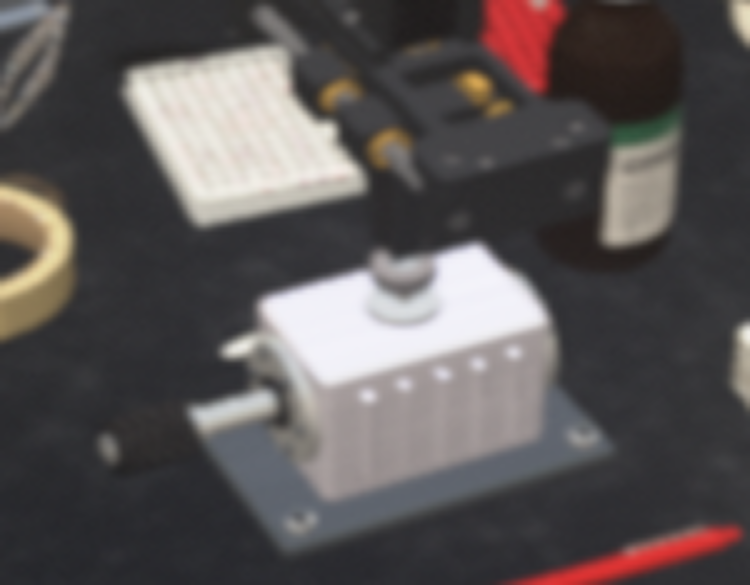

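The closed fingertips stand just above the cap at about (402,262), centred on it; the knob is free at (150,435). I'll press in small steps.

```bash
python3 -m creep '[{"slide":[0,0,0.006],"rot":[0,0,0]},{"slide":[0,0,0.012],"rot":[0,0,0]},{"slide":[0,0,0.016],"rot":[0,0,0]},{"slide":[0,0,0.018],"rot":[0,0,0]},{"slide":[0,0,0.02],"rot":[0,0,0]},{"slide":[0,0,0.02],"rot":[0,0,0]}]'
```

```text
t: 15.88
position: [594.9, -1.5, 120.2]
ee_rot: [-3.105, -0.475, 0.0]
contact_force: [-0.2, -0.1, 0.4]
width: 0.6
grip_force: 0.0
```

```bash
python3 -m creep '[{"slide":[0,0,0.002],"rot":[0,0,0]},{"slide":[0,0,0.004],"rot":[0,0,0]},{"slide":[0,0,0.004],"rot":[0,0,0]}]'
```

```text
t: 16.25
position: [594.8, -1.5, 118.1]
ee_rot: [-3.105, -0.475, 0.0]
contact_force: [0.5, 0.5, -0.1]
width: 0.4
grip_force: 0.0
```

```bash
python3 -m creep '[{"slide":[0,0,0.002],"rot":[0,0,0]},{"slide":[0,0,0.003],"rot":[0,0,0]},{"slide":[0,0,0.003],"rot":[0,0,0]}]'
```

```text
t: 16.62
position: [594.8, -1.5, 116.7]
ee_rot: [-3.105, -0.475, 0.0]
contact_force: [-0.0, -0.3, 0.2]
width: 0.9
grip_force: 0.1
```

```bash
python3 -m creep '[{"slide":[0,0,0.002],"rot":[0,0,0]},{"slide":[0,0,0.002],"rot":[0,0,0]}]' | grep -E "pos|force"; python3 -c "
from h import *
b,d=imaging.snapshot('side')
cv2.imwrite('pics/pl2.png',cv2.resize(b[150:280,250:400],None,fx=5,fy=4.5,interpolation=cv2.INTER_CUBIC)[:,:,::-1])"
```

```text
position: [594.8, -1.6, 115.6]
contact_force: [0.7, -0.1, -0.2]
grip_force: 0.1
```

View pics/pl2.png

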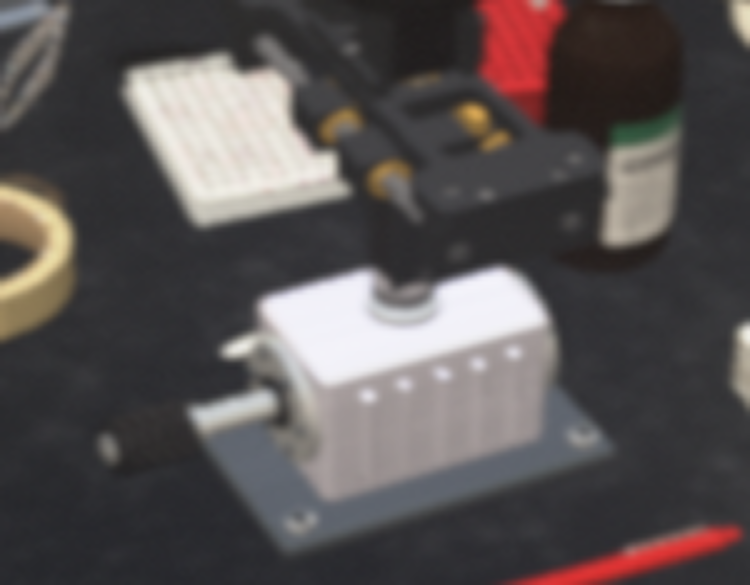

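The cap has gone down with the fingers: it sits at about (403,295) against the collar, having been at 262. I'll continue in 0.5 to 1 mm steps until it bottoms.

```bash
python3 -m creep '[{"slide":[0,0,0.002],"rot":[0,0,0]},{"slide":[0,0,0.002],"rot":[0,0,0]}]' | grep -E "pos|force"
```

```text
position: [594.8, -1.5, 114.7]
contact_force: [-0.6, 0.4, 1.0]
grip_force: 0.0
```

```bash
python3 -m creep '[{"slide":[0,0,0.001],"rot":[0,0,0]},{"slide":[0,0,0.001],"rot":[0,0,0]}]' | grep -E "pos|force"
```

```text
position: [594.8, -1.5, 114.4]
contact_force: [0.4, 0.1, 3.0]
grip_force: 1.6
```

```bash
python3 -m creep '[{"slide":[0,0,0.001],"rot":[0,0,0]},{"slide":[0,0,0.001],"rot":[0,0,0]}]' | grep -E "pos|force"
```

```text
position: [594.9, -1.5, 114.4]
contact_force: [-2.4, -0.3, 6.4]
grip_force: 3.5
```

It bottomed at 114.4, about 9 mm of travel, with only 6 N. I'll retreat and check.

```bash
python3 -m creep '[{"slide":[0,0,-0.02],"rot":[0,0,0]},{"slide":[0,0,-0.08],"rot":[0,0,0]},{"slide":[0,0,-0.18],"rot":[0,0,0]},{"slide":[0,0,-0.2],"rot":[0,0,0]},{"slide":[0,0,-0.2],"rot":[0,0,0]},{"slide":[0,0,-0.2],"rot":[0,0,0]}]' | grep -E "pos|force|t:"; python3 -c "
from h import *
b,d=imaging.snapshot('side')
cv2.imwrite('pics/end.png',cv2.resize(b[150:280,250:400],None,fx=5,fy=4.5,interpolation=cv2.INTER_CUBIC)[:,:,::-1])"
```

```text
t: 18.42
position: [594.3, -1.5, 212.2]
ee_rot: [-3.105, -0.474, 0.004]
contact_force: [0.5, -0.5, -0.8]
grip_force: 0.0
```

View pics/end.png

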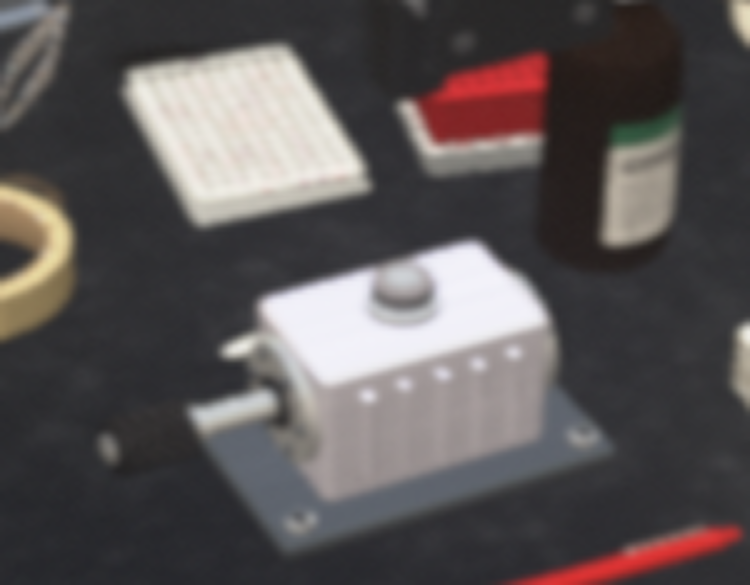

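The cap now sits down on its collar at about (403,285), the gripper is clear above it, and the bottle and pen have not moved.

```bash
python3 -c "
from plant import job
print(job.sign_off())"
```

```text
the job is handed in; nothing more can be done
None
```

Job handed in: I felt both stops (about 18.5 mm of float, roughly 10 N at the knob at most), set the shaft at mid float, and pressed the plunger down about 9 mm to its stop with about 6 N; the gripper is clear and I saw no bystander move, but sign-off returned no verdict.

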